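Shut the ink cabinet and hold its locking rod through both eyes

TASK

Push the steel ink cabinet's door shut until it seats on its catch. Then take the longer of the two rods out of the wooden stand and thread it upright from above through the eye on the cabinet's top and on through the eye on the door, until its foot stands out about two centimetres below the lower eye. Finish while still holding the rod there in the gripper, and leave the short rod and everything else on the table where it is.

Things in the scene. Friction and masses are not known exactly. Their poses are not given: they have to be found in the camera images.
- door (a joint): the cabinet door's hinge, rad: 0 = shut and seated on the catch, grows as it opens (upright hinge on the cabinet's left, +y, edge; the door swings out to -x, towards the robot). Starts 0.5 to 0.9 open, stays where it is left. A spring roller catch at the free edge resists from about 0.06 rad, needing some 7 N at door_face to overcome, then pulls the door home below 0.02 rad and keeps it there.
- door_hinge (a point): point on the door's hinge axis, 150 mm above the table. Its x axis points square out of the door's back and turns with the door (when shut: into the cabinet); y points from the free edge to the hinge. The door panel reaches from 0 to 250 mm from the axis along -y, its outer face is 14 mm from the axis along -x, panel from 32 to 150 mm above the table.
- door_face (a point): middle of the door's outer face (125 mm from the hinge axis), 120 mm above the table, a good place to push; the axes turn with the door as for door_hinge
- cabinet: fixed grey sheet-steel ink cabinet, 200 deep (x), 260 wide (y), 160 high; origin under its centre, front (door side) to its -x. Its position and yaw vary.
- upper_eye (a point): centre of the mouth (top face) of the upper eye: round hole 15 mm across, vertical, right through a fixed steel strap 36 mm wide, 12 thick, lying on the cabinet's top and reaching 52 mm beyond its front; mouth 172 mm above the table
- lower_eye (a point): centre of the mouth (top face) of the lower eye: round hole 15 mm across, vertical, right through a steel lug 36 x 36 x 12 mm on the door's outer face near its free edge, 215 mm from the hinge axis, mouth 108 mm above the table. Exactly below the upper eye (64 mm lower) when the door is shut; moves with the door.
- rod: the long locking rod: plain steel, 10 mm across, 170 long, tapered to 6 mm over the last 4 mm at its foot; origin at the centre of the foot, z along the rod to its top. Stands upright in one of the stand's outer holes, foot 10 mm above the table. About 0.1 kg.
- short_rod: a rod of the same steel and thickness but only 100 mm long, standing in the stand's other outer hole; not wanted; origin at its foot
- stand: fixed wooden block 60 x 170 x 50 mm high with three upright holes 12 mm across, 40 deep, in a row along its y at -55, 0 and 55 mm; origin under its centre
- tape: roll of tape, ring 90 mm across, 22 high, lying flat; origin under its centre; bystander, loose
- spatula: palette spatula lying flat; bystander, loose
- paint_a: paint bottle, 60 mm across, 170 high, standing; origin under its centre; bystander, loose
- paint_b: paint bottle, 60 mm across, 170 high, standing; origin under its centre; bystander, loose
- paint_c: ink jar, 64 mm across, 110 high, standing; origin under its centre; bystander, loose
- brayer: ink roller with a wooden handle lying flat, roller 40 mm across; origin under the roller; bystander, loose

How it is judged:
By the outcome, as a careful person would: the job done as asked, in the order asked, and still so for the second after the job is handed in, while the arm keeps its last pose, push and grip.
It also fails if it takes over 64 s, if anything falls off the work surface, if the arm or the gripper's body presses on something with over 40 N, if the wrist force passes 120 N, or if a joint passes its speed limit or range.

ROBOT

A 7-joint arm with a two-finger parallel gripper is mounted at the origin on the work surface. World frame = base frame: x ahead of the robot, y to its left, z up, the work surface at z = 0. Lengths are in m, angles in rad, forces in N, time in s.
With the tool pointing down it reaches from about 0.425 to 0.95 m from the base axis. Payload 16.7 kg.
Tool frame: the origin (TCP) lies at the very end of the fingers, on their centre line; the grasp point (between the pads) lies 19 mm behind it (arm.grasp_offset is the distance from the TCP to the grasp point, in m); y points along the fingers, x is the direction in which the jaws open and shut, and the axes are right-handed (so a half turn about y gives the same grasp; the last joint's range is limited). The gripper opens to 94 mm and grips with 3 to 60 N. Pads are 16 mm wide; open, the fingers measure 119 mm over their backs; the gripper's body (75 mm by 177 mm) begins 78 mm behind the grasp point.
Start: joints at [1.002, 0.426, 0.074, 1.606, -0.034, 1.111, -0.067], TCP at [0.275, -0.616, 0.205] pointing down, gripper open.
Joint ranges: [-2.85, 2.85], [-0.5, 2.14], [-1.23, 1.37], [0.21, 2.46], [-1.02, 4.16], [0.16, 2.05], [-2.73, 2.73]. Speed limits (rad/s): [1.89, 1.89, 2.39, 2.39, 3.01, 3.01, 3.01].

INTERFACE

Orientations are given as a rotation vector (axis times angle).
In Python, from rig import get_obs, grab_frame, job, arm gives the robot as it stands.
- The arm moves only by the tool carry_out, never from a script. Its argument "deltas" is a list of rows, each a list of 7 numbers: the turn, a rotation vector about the tool's x, y, z in rad, then the shift along the tool's x, y, z in mm, then the opening, from 0 (shut) to 1 (fully open). In form: [[rx, ry, rz, x, y, z, fingers], ...]. A call has 1 to 12 rows; each row is the pose to reach, as a shift and turn from the pose commanded when the call began, along the tool's axes at that moment; what a row does not reach only later rows make up. A row lasts 1/10 s, in which the tool goes at most 50 mm and 8.59 degrees, less where a joint would pass 70% of its speed; a pose out of reach is approached as far as the arm can. A call with a gripper value outside its range is refused whole. The fingers move at their own pace and stop on an object; "grip_force" is the grip in N (left out, the last holds). Time passes only in rows, so rows that repeat a pose let the fingers close. It gives the time, the measured TCP pose, the force and the opening at its end, in the units of the state.
- get_obs(): the state, without advancing time (a new reading comes with each control period).
- grab_frame(name): name is "scene" or "top" or "wrist"; returns a dict with "frame" (480x640x3 uint8, red, green, blue), "depth" (480x640 float32, m along the optical axis (not along the pixel's ray), 0 where there is no reading), "mtx" (3x3 intrinsics, pixels), "k1" (the pictures are not rectified: a ray, as slopes to the right and down, at radius r is drawn at 1 + k1 r^2 times it, then the intrinsics apply), "eye" and "rotation" of the camera in the world. Camera axes: x right, y down, z forward; pixel columns grow to the right and rows downward; lengths in m; the calibration is good to about 2 mm. A picture is of the moment at which its call begins.
- job.hand_in(): hands the job in, once; it reports no verdict.
The state is a dict: "t": time; "joint_positions": joint angles; "dq": joint speeds; "tau": joint torques, N m; "eef_pos": TCP position; "tcp_rot": TCP orientation; "force": force on the tool from outside, world axes, zero at the start; "moment": the same for the moment, N m; "finger_gap": opening from 0.0 (shut) to 1.0 (fully open).
Only numpy, scipy, OpenCV 4.12 (cv2) and the standard library are available. Lean on these libraries where they do the work, as an engineer would, in place of code of your own. Each camera call takes 0.05 s, during which the arm holds its last target. There are 200 camera calls.

## Working session

There is one attempt and no reset: what is moved stays moved. The work goes in short steps, Python scripts to look and compute and a tool call to move; the robot and the scene stay as the last step left them, time stands still between calls to the robot, and variables do not carry over. Pictures are saved under pics/ and viewed, about 8 in all and at most 12, crops included, and the job is handed in when it is done.

Besides the shell and the picture viewer there is one more tool, called after "Emit:" as name(argument=value, ...) on one line, values as JSON. carry_out: Moves the arm, as the interface text tells. Its arguments: {"type":"object","properties":{"deltas":{"type":"array"},"grip_force":{"type":"number"}},"required":["deltas"]}

```bash
mkdir -p pics; ls
cat > h.py <<'E'
import numpy as np, cv2
from rig import get_obs, grab_frame, job, arm
from scipy.spatial.transform import Rotation as R
def save(f,name,crop=None,scale=1):
    im=f["frame"][...,::-1]
    if crop: im=im[crop[1]:crop[3],crop[0]:crop[2]]
    cv2.imwrite(f"pics/{name}.png",cv2.resize(im,None,fx=scale,fy=scale))
def rays(f,uv):
    uv=np.asarray(uv,float).reshape(-1,2); K=f["mtx"]
    d=np.c_[(uv[:,0]-K[0,2])/K[0,0],(uv[:,1]-K[1,2])/K[1,1]]
    s=d.copy()
    for _ in range(20): s=d/(1+f["k1"]*(s**2).sum(1,keepdims=True))
    return np.c_[s,np.ones(len(s))]
def on_plane(f,uv,z):
    r=rays(f,uv)@np.array(f["rotation"]).T; e=np.array(f["eye"])
    return e+r*((z-e[2])/r[:,2])[:,None]
def cloud(f):
    v,u=np.mgrid[:480,:640]
    r=rays(f,np.c_[u.ravel(),v.ravel()])*f["depth"].reshape(-1,1)
    return (r@np.array(f["rotation"]).T+np.array(f["eye"])).reshape(480,640,3)
def proj(f,p):
    c=(np.atleast_2d(p)-np.array(f["eye"]))@np.array(f["rotation"]); s=c[:,:2]/c[:,2:]
    s=s*(1+f["k1"]*(s**2).sum(1,keepdims=True)); K=f["mtx"]
    return np.c_[s[:,0]*K[0,0]+K[0,2],s[:,1]*K[1,1]+K[1,2]]
def tcp():
    o=get_obs(); return np.array(o["eef_pos"]),R.from_rotvec(o["tcp_rot"])
E
python3 - <<'E'
from h import *
for n in ("top","scene"):
    f=grab_frame(n); save(f,n+"0"); print(n,f["eye"],f["rotation"],f["mtx"],f["k1"])
o=get_obs(); print(o); print(R.from_rotvec(o["tcp_rot"]).as_matrix().round(3), [a for a in dir(arm) if a[0]!='_'])
E
```

```text
pics
top [0.43552619 0.02015512 1.51029925] [-2.13972184  2.20248041 -0.07105898] [[617.26750345   0.         310.44087219]
 [  0.         617.26750345 232.82396431]
 [  0.           0.           1.        ]] 0.060006890506055226
scene [1.07014056 0.73061398 0.67295268] [-0.76917029 -2.40469165  1.30551828] [[518.81076101   0.         325.07877508]
 [  0.         518.81076101 241.10543697]
 [  0.           0.           1.        ]] 0.021262177611435926
{'t': 0.1, 'joint_positions': array([ 1.00147731,  0.42665071,  0.07387888,  1.60654064, -0.0341096 ,
        1.11078986, -0.06713624]), 'dq': array([-2.01646053e-04, -2.98856540e-04,  1.41048627e-03, -7.03560896e-04,
        1.68135307e-06,  6.23915873e-04,  4.56447495e-05]), 'tau': array([ 8.13235209e-03, -9.37465096e+01,  3.67691338e+00, -4.55041623e+01,
       -4.86622076e-02,  1.67196110e-02, -8.66805090e-05]), 'eef_pos': array([ 0.27492952, -0.61604384,  0.20485996]), 'tcp_rot': array([-1.37845858,  0.89545708, -0.89383344]), 'force': array([-0.40113681, -0.43626342, -0.40512414]), 'moment': array([ 0.06724328, -0.00139016, -0.01959792]), 'finger_gap': 1.0025223828897327}
[[ 0.408 -0.001  0.913]
 [-0.913  0.001  0.408]
 [-0.001 -1.    -0.   ]] ['Unreachable', 'grasp_offset']
```

View pics/top0.png

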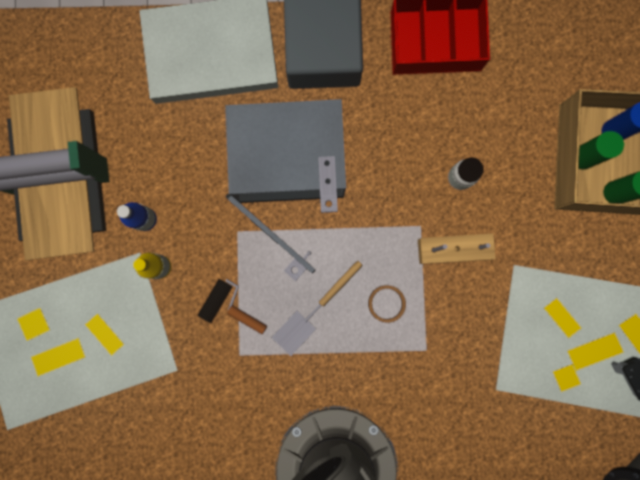

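View pics/scene0.png

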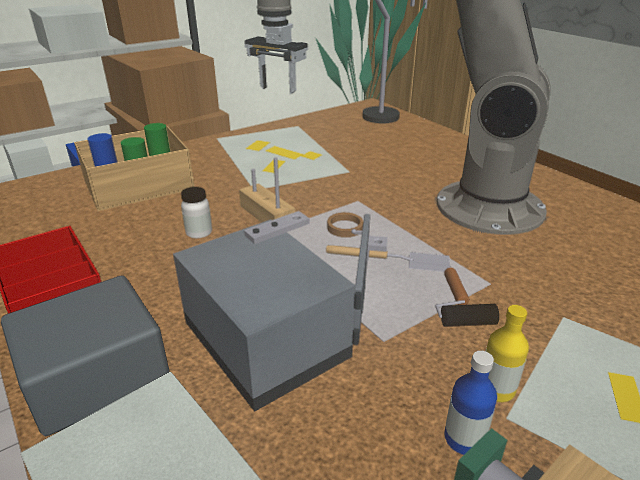

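```bash
sed -i 's/np.array(f\["rotation"\])/R.from_rotvec(f["rotation"]).as_matrix()/' h.py
python3 - <<'E'
from h import *
f=grab_frame("top"); P=cloud(f)
def sh(n,uv,z): print(n,on_plane(f,uv,z)[0].round(4), "depth:",P[uv[1],uv[0]].round(4))
sh("upeye",(329,204),.172); sh("lug eye",(296,268),.108)
sh("strap hole2",(327,181),.172)
for n,a in(("dooredge",((231,198),(314,271))),):
    for uv in a: sh(n,uv,.150)
for uv in((226,107),(341,101),(344,190),(229,195)): sh("cab",uv,.16)
def cl(n,box,m):
    x0,y0,x1,y1=box; s=P[y0:y1,x0:x1]; c=f["frame"][y0:y1,x0:x1]; k=m(s,c); print(n,k.sum(),s[k].mean(0).round(4),s[k].min(0).round(3),s[k].max(0).round(3)); return np.argwhere(k)[:, ::-1]+[x0,y0]
a=cl("rods",(415,225,500,270),lambda s,c:s[...,2]>.07); print([(tuple(p),P[p[1],p[0]].round(3).tolist()) for p in a])
a=cl("stand",(415,225,500,270),lambda s,c:(s[...,2]>.04)&(s[...,2]<.06)); print(cv2.minAreaRect(P[a[:,1],a[:,0],:2].astype(np.float32)))
save(f,"topz",(225,150,345,290),4); im=cv2.imread("pics/topz.png"); r=cv2.resize(f["frame"][225:270,415:500,::-1],None,fx=3.5,fy=3.5); im2=np.zeros((560,790,3),np.uint8); im2[:560,:480]=im; im2[:r.shape[0],485:485+r.shape[1]]=r; cv2.imwrite("pics/topz.png",im2)
E
```

```text
upeye [ 0.6081 -0.0011  0.172 ] depth: [ 0.63   -0.0038  0.002 ]
lug eye [0.4724 0.0772 0.108 ] depth: [0.475  0.0813 0.0059]
strap hole2 [0.6589 0.0017 0.172 ] depth: [0.6586 0.0017 0.1734]
dooredge [0.6309 0.2159 0.15  ] depth: [0.6314 0.2164 0.1468]
dooredge [0.4635 0.036  0.15  ] depth: [0.4654 0.0371 0.0593]
cab [0.8342 0.2217 0.16  ] depth: [0.8336 0.2214 0.1619]
cab [ 0.8395 -0.035   0.16  ] depth: [ 0.8376 -0.0347  0.1663]
cab [ 0.6397 -0.0353  0.16  ] depth: [ 0.6462 -0.0371  0.1165]
cab [0.6363 0.2188 0.16  ] depth: [0.6382 0.2207 0.1469]
rods 108 [ 0.4983 -0.237   0.3432] [ 0.436 -0.362  0.071] [0.517 0.02  1.51 ]
[((np.int64(458), np.int64(228)), [0.436, 0.02, 1.51]), ((np.int64(492), np.int64(229)), [0.436, 0.02, 1.51]), ((np.int64(445), np.int64(234)), [0.436, 0.02, 1.51]), ((np.int64(421), np.int64(238)), [0.436, 0.02, 1.51]), ((np.int64(446), np.int64(240)), [0.436, 0.02, 1.51]), ((np.int64(449), np.int64(241)), [0.436, 0.02, 1.51]), ((np.int64(463), np.int64(241)), [0.436, 0.02, 1.51]), ((np.int64(486), np.int64(243)), [0.517, -0.354, 0.103]), ((np.int64(487), np.int
[... 5210 characters left out ...]
245, 0.096]), ((np.int64(438), np.int64(250)), [0.505, -0.247, 0.097]), ((np.int64(440), np.int64(250)), [0.436, 0.02, 1.51]), ((np.int64(470), np.int64(251)), [0.436, 0.02, 1.51]), ((np.int64(471), np.int64(251)), [0.436, 0.02, 1.51]), ((np.int64(446), np.int64(256)), [0.436, 0.02, 1.51]), ((np.int64(493), np.int64(258)), [0.436, 0.02, 1.51]), ((np.int64(474), np.int64(261)), [0.436, 0.02, 1.51]), ((np.int64(476), np.int64(264)), [0.436, 0.02, 1.51]), ((np.int64(417), np.int64(267)), [0.436, 0.02, 1.51])]
stand 1739 [ 0.5107 -0.301   0.0488] [ 0.479 -0.387  0.04 ] [ 0.544 -0.215  0.06 ]
((0.5110588669776917, -0.3012300431728363), (0.060063436627388, 0.17207475006580353), 2.0560503005981445)
```

View pics/topz.png

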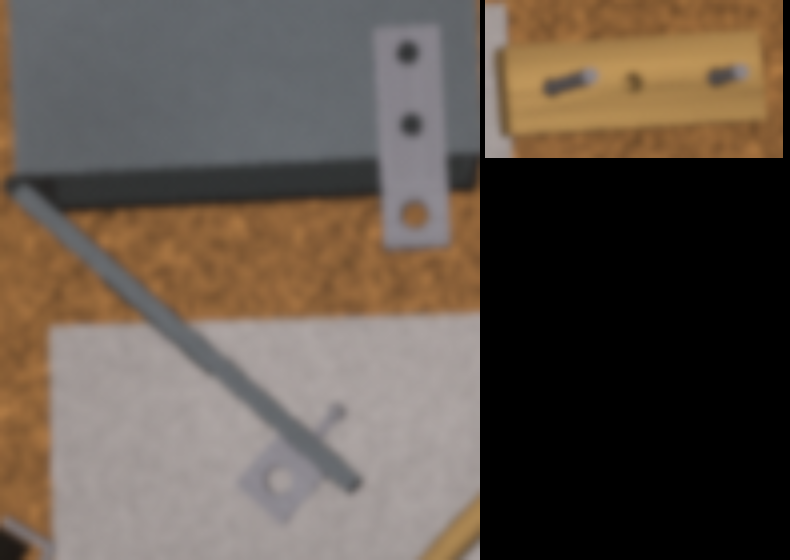

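Emit:
carry_out(deltas=[[0, 0, 0, 0, -50, 0, 0], [0, 0.1, 0, 0, -95, 0, 0], [0, 0.42, 0, -288, -95, 375, 0], [0, 0.42, 0, -288, -95, 375, 0], [0, 0.42, 0, -288, -95, 375, 0], [0, 0.42, 0, -288, -95, 375, 0], [0, 0.42, 0, -288, -95, 375, 0], [0, 0.42, 0, -288, -95, 375, 0], [0, 0.42, 0, -288, -95, 375, 0], [0, 0.42, 0, -288, -95, 375, 0], [0, 0.42, 0, -288, -95, 375, 0], [0, 0.42, 0, -288, -95, 375, 0]])

```text
t: 1.35
eef_pos: [0.5016, -0.1964, 0.3005]
tcp_rot: [-1.21, 1.207, -1.206]
force: [-0.7, -0.1, -0.1]
finger_gap: 0.021
```

```bash
cat > d.py <<'E'
import sys
from h import *
# usage: d.py x y z yaw_deg : delta (tool axes) to world TCP target with tool z at given yaw, tool pointing down
x,y,z,w=map(float,sys.argv[1:5]); p,r=tcp(); o=get_obs()
w=np.radians(w); T=R.from_matrix(np.c_[[np.sin(w),-np.cos(w),0],[0,0,-1],[np.cos(w),np.sin(w),0]])
print("t",o["t"],"tcp",p.round(4),"gap",round(o["finger_gap"],3),"F",o["force"].round(1))
print("rot",(r.inv()*T).as_rotvec().round(4),"mm",(r.inv().apply(np.array([x,y,z])-p)*1000).round(1))
E
python3 d.py .514 .158 .25 0
```

```text
t 1.35 tcp [ 0.5016 -0.1964  0.3005] gap 0.021 F [-0.7 -0.1 -0.1]
rot [-0.0004  0.0036 -0.0008] mm [-354.3   50.8   13.6]
```

Emit:
carry_out(deltas=[[0, 0, 0, -354, 0, 13, 0], [0, 0, 0, -354, 0, 13, 0], [0, 0, 0, -354, 0, 13, 0], [0, 0, 0, -354, 0, 13, 0], [0, 0, 0, -354, 0, 13, 0], [0, 0, 0, -354, 0, 13, 0], [0, 0, 0, -354, 0, 13, 0], [0, 0, 0, -354, 0, 13, 0], [0, 0, 0, -354, 50, 13, 0], [0, 0, 0, -354, 100, 13, 0], [0, 0, 0, -354, 150, 13, 0], [0, 0, 0, -354, 188, 13, 0]])

```text
t: 2.55
eef_pos: [0.5121, 0.1527, 0.1098]
tcp_rot: [-1.211, 1.211, -1.209]
force: [1.4, -0.1, 0.0]
finger_gap: 0.005
```

```bash
python3 d.py .514 .158 .112 0
python3 - <<'E'
from h import *
f=grab_frame("scene"); save(f,"s1")
E
```

```text
t 2.55 tcp [0.5121 0.1527 0.1098] gap 0.005 F [ 1.4 -0.1  0. ]
rot [ 0.0018 -0.0003  0.0005] mm [-5.3 -2.2  1.9]
```

View pics/s1.png

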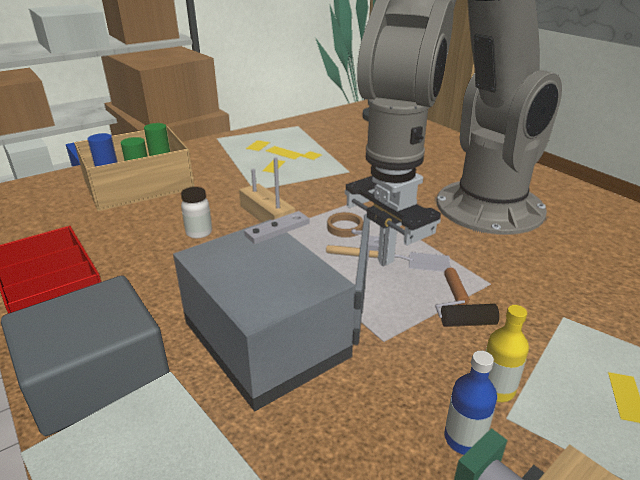

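Emit:
carry_out(deltas=[[0, 0, 0, 5, 0, 10, 0], [0, 0, 0, 11, 0, 20, 0], [0, 0, 0, 19, 0, 28, 0], [0, 0, 0, 27, 0, 36, 0], [0, 0, 0, 35, 0, 44, 0], [0, 0, 0, 42, 0, 51, 0], [0, 0, 0, 48, 0, 60, 0], [0, 0, 0, 53, 0, 68, 0], [0, 0, 0, 55, 0, 75, 0], [0, 0, 0, 57, 0, 80, 0], [0, 0, 0, 59, 0, 84, 0], [0, 0, 0, 59, 0, 84, 0]])

```text
t: 3.8
eef_pos: [0.5976, 0.0943, 0.1124]
tcp_rot: [-1.209, 1.21, -1.209]
force: [0.6, -0.0, 0.7]
finger_gap: 0.004
```

Emit:
carry_out(deltas=[[0, 0, 0, 0, 0, 3, 0], [0, 0, 0, 0, 0, 6, 0], [0, 0, 0, 0, 0, 9, 0], [0, 0, 0, 0, 0, 12, 0], [0, 0, 0, 0, 0, 12, 0]])

```text
t: 4.3
eef_pos: [0.6097, 0.0945, 0.1125]
tcp_rot: [-1.209, 1.209, -1.21]
force: [-0.1, -0.2, 0.1]
finger_gap: 0.004
```

```bash
python3 d.py .62 .09 .112 0
python3 - <<'E'
from h import *
f=grab_frame("top"); save(f,"t1",(200,150,360,290),4)
E
```

```text
t 4.3 tcp [0.6097 0.0945 0.1125] gap 0.004 F [-0.1 -0.2  0.1]
rot [-0.0003 -0.0004 -0.0002] mm [ 4.5  0.5 10.3]
```

View pics/t1.png

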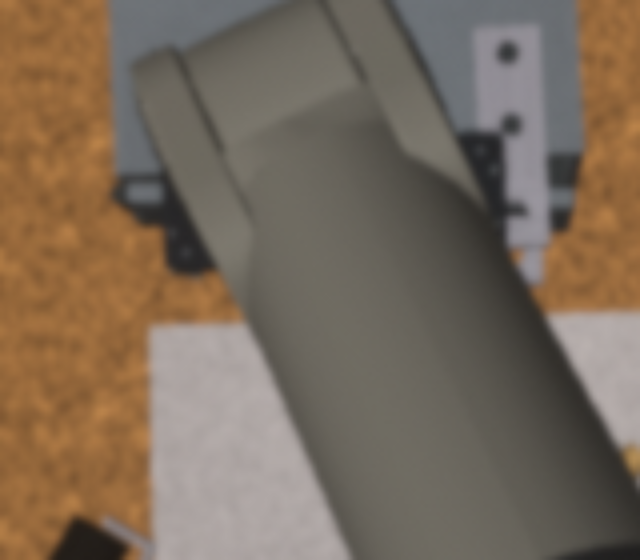

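Emit:
carry_out(deltas=[[0, 0, 0, 0, 0, 3, 0], [0, 0, 0, 0, 0, 6, 0], [0, 0, 0, 0, 0, 6, 0]])

```text
t: 4.65
eef_pos: [0.6152, 0.0944, 0.1125]
tcp_rot: [-1.21, 1.21, -1.209]
force: [-0.6, -1.2, -0.4]
finger_gap: 0.003
```

Emit:
carry_out(deltas=[[0, 0, 0, 0, 0, 2, 0], [0, 0, 0, 0, 0, 4, 0], [0, 0, 0, 0, 0, 4, 0]])

```text
t: 4.95
eef_pos: [0.619, 0.0942, 0.1124]
tcp_rot: [-1.21, 1.21, -1.209]
force: [-5.0, -1.1, 3.2]
finger_gap: 0.002
```

Emit:
carry_out(deltas=[[0, 0, 0, 0, 0, 2, 0], [0, 0, 0, 0, 0, 3, 0], [0, 0, 0, 0, 0, 3, 0]])

```text
t: 5.25
eef_pos: [0.6191, 0.0941, 0.1123]
tcp_rot: [-1.215, 1.213, -1.207]
force: [-25.6, -4.4, 18.3]
finger_gap: 0.005
```

Emit:
carry_out(deltas=[[0, 0, 0, 0, 0, 2, 0], [0, 0, 0, 0, 0, 3, 0], [0, 0, 0, 0, 0, 3, 0]])

```text
t: 5.55
eef_pos: [0.6192, 0.0941, 0.1123]
tcp_rot: [-1.22, 1.216, -1.205]
force: [-46.2, -4.9, 35.5]
finger_gap: 0.001
```

Emit:
carry_out(deltas=[[0, 0, 0, 0, 0, -10, 0], [0, 0, 0, 0, 0, -50, 0], [0, 0, 0, 0, -50, -60, 0.3], [0, 0, 0, 0, -100, -60, 0.3], [0, 0, 0, 0, -150, -60, 0.3], [0, 0, 0, 0, -200, -60, 0.3], [0, 0, 0, 50, -200, -60, 0.3], [0, 0, 0, 100, -200, -60, 0.3], [0, 0, 0, 150, -200, -60, 0.3], [0, 0, 0, 200, -200, -60, 0.3], [0, 0, 0, 250, -200, -60, 0.3], [0, 0, 0, 300, -200, -60, 0.3]])

```text
t: 6.75
eef_pos: [0.5652, -0.2077, 0.3129]
tcp_rot: [-1.209, 1.208, -1.21]
force: [0.5, -0.0, 0.5]
finger_gap: 0.299
```

```bash
python3 d.py .509 -.246 .25 0
python3 - <<'E'
from h import *
f=grab_frame("top"); g=grab_frame("scene"); a=cv2.resize(f["frame"][150:230,215:355,::-1],None,fx=5,fy=5,interpolation=cv2.INTER_CUBIC); b=cv2.resize(g["frame"][190:290,230:470,::-1],(700,292)); cv2.imwrite("pics/t2.png",np.vstack([a[:300],a[300:],b][0:1]+[b])); cv2.imwrite("pics/t2.png",np.vstack([cv2.resize(a,(525,300)),cv2.resize(b,(525,219))]))
f=grab_frame("wrist"); save(f,"w2"); print(f["eye"],f["rotation"])
E
```

```text
t 6.75 tcp [ 0.5652 -0.2077  0.3129] gap 0.299 F [ 0.5 -0.   0.5]
rot [-0.0012 -0.0001  0.0005] mm [ 38.3  62.8 -56.2]
[ 0.64761609 -0.2136762   0.48982373] [ 2.05567075 -2.07501515 -0.29889726]
```

View pics/t2.png

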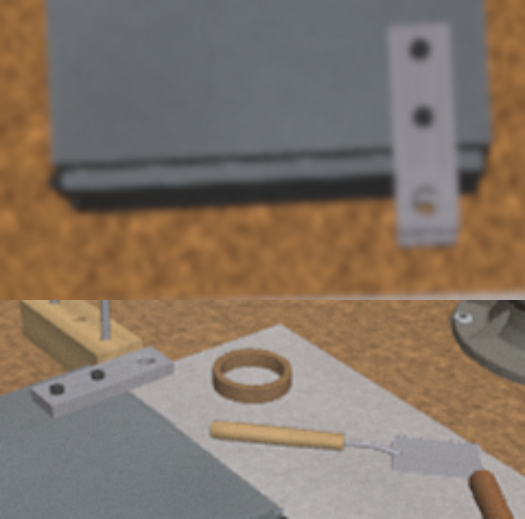

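Run:
```python
from h import *
f=grab_frame("wrist"); P=cloud(f)
for n,p in (("rodtop",[.509,-.246,.18]),("rod50",[.509,-.246,.05]),("eye",[.609,0,.172]),("tcp",tcp()[0])): print(n,proj(f,p).round(1))
m=(P[...,2]>.16)&(P[...,2]<.2)&(abs(P[...,0]-.509)<.03)&(abs(P[...,1]+.246)<.03); print(m.sum(),P[m].mean(0).round(4), np.argwhere(m).mean(0)[::-1])
save(f,"w3")
```

```text
rodtop [[358.1 287.4]]
rod50 [[348.3 248.8]]
eye [[ 99.8 188.3]]
tcp [[317.4 292.8]]
0 [nan nan nan] [nan nan]<stdin>:4: RuntimeWarning: Mean of empty slice.
  ret = um.true_divide(
```

View pics/w3.png

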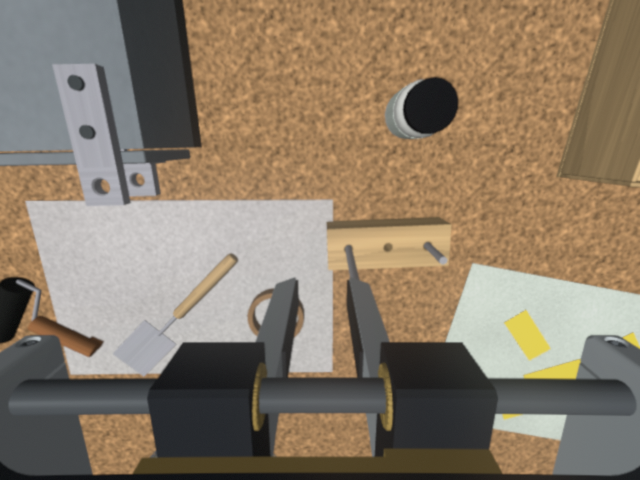

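Run:
```python
from h import *
f=grab_frame("wrist")
g=cv2.cvtColor(f["frame"],cv2.COLOR_RGB2HSV)
for n,(u,v),z in (("up",(101,186),.172),("low",(139,180),.108)):
    s=g[v-14:v+15,u-14:u+15,1]; _,b=cv2.threshold(s,0,255,cv2.THRESH_OTSU)
    k,l,st,c=cv2.connectedComponentsWithStats(b); i=l[14,14]; print(n,i,st[i],c[i]+[u-14,v-14], on_plane(f,c[i]+[u-14,v-14],z).round(4))
print("rod",on_plane(f,[349,248],.05).round(4))
```

```text
up 0 [  0   0  29  29 752] [100.23670213 186.04920213] [[0.6109 0.0022 0.172 ]]
low 1 [13  8  9 11 76] [142.28947368 178.92105263] [[ 0.6113 -0.0041  0.108 ]]
rod [[ 0.5107 -0.2444  0.05  ]]
```

Emit:
carry_out(deltas=[[0, 0, 0, 37, 0, -50, 0.5], [0, 0, 0, 37, 0, -55, 0.5], [0, 0, 0, 37, 50, -55, 0.5], [0, 0, 0, 37, 90, -55, 0.5], [0, 0, 0, 37, 90, -55, 0.5]])

```text
t: 7.5
eef_pos: [0.508, -0.2405, 0.2185]
tcp_rot: [-1.212, 1.214, -1.203]
force: [-0.3, 0.5, -0.4]
finger_gap: 0.5
```

```bash
python3 d.py .510 -.245 .141 0
python3 - <<'E'
from h import *
f=grab_frame("wrist"); a=f["frame"][180:330,250:420,::-1]
g=grab_frame("scene"); b=g["frame"][120:240,200:336,::-1]; print(proj(g,tcp()[0]))
cv2.imwrite("pics/w4.png",np.hstack([cv2.resize(a,(510,450)),cv2.resize(b,(510,450))][:1]+[cv2.resize(b,(285,450))]))
E
```

```text
t 7.5 tcp [ 0.508  -0.2405  0.2185] gap 0.5 F [-0.3  0.5 -0.4]
rot [ 0.0061  0.0016 -0.0027] mm [ 4.8 77.4  2.5]
[[274.31454961 140.29557162]]
```

View pics/w4.png

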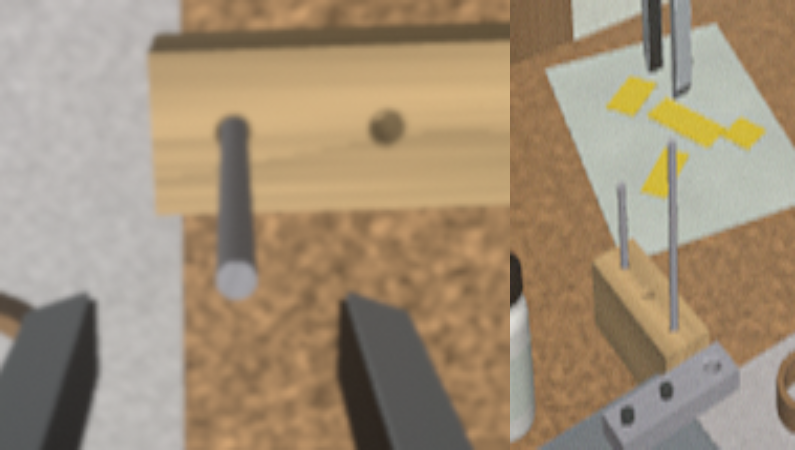

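Run:
```python
from h import *
f=grab_frame("wrist")
print(on_plane(f,[328.4,273.3],.18).round(4), on_plane(f,[250+233/3-.3,180+131/3-.3],.05).round(4),proj(f,tcp()[0]))
```

```text
[[ 0.506  -0.2463  0.18  ]] [[ 0.5122 -0.2476  0.05  ]] [[322.66169758 293.13932698]]
```

Emit:
carry_out(deltas=[[0.006, 0, -0.003, 6, 20, 1, 0.5], [0.006, 0, -0.003, 6, 45, 1, 0.5], [0.006, 0, -0.003, 6, 65, 1, 0.5], [0.006, 0, -0.003, 6, 77, 1, 0.5], [0.006, 0, -0.003, 6, 77, 1, 0.5], [0.006, 0, -0.003, 6, 77, 1, 0], [0.006, 0, -0.003, 6, 77, 1, 0], [0.006, 0, -0.003, 6, 77, 1, 0], [0.006, 0, -0.003, 6, 77, 1, 0], [0.006, 0, -0.003, 6, 77, 1, 0]], grip_force=30)

```text
t: 8.65
eef_pos: [0.5112, -0.2486, 0.1458]
tcp_rot: [-1.207, 1.203, -1.215]
force: [-1.0, -0.2, -0.7]
finger_gap: 0.108
```

```bash
python3 d.py .509 -.246 .141 0
```

```text
t 8.65 tcp [ 0.5112 -0.2486  0.1458] gap 0.108 F [-1.  -0.2 -0.7]
rot [-0.0064 -0.0003  0.0031] mm [-2.6  4.8 -2.3]
```

Emit:
carry_out(deltas=[[0, 0, 0, 0, -10, 0, 0], [0, 0, 0, 0, -25, 0, 0], [0, 0, 0, 0, -45, 0, 0], [0, 0, 0, 0, -80, 0, 0], [0, 0, 0, 0, -120, 0, 0], [0, 0, 0, 0, -160, 0, 0], [0, 0, 0, 0, -195, 0, 0], [0, 0, 0, 0, -195, 0, 0], [0, 0, 0, 0, -195, 0, 0]])

```text
t: 9.55
eef_pos: [0.51, -0.248, 0.3413]
tcp_rot: [-1.206, 1.202, -1.215]
force: [0.0, 0.5, -1.9]
finger_gap: 0.104
```

```bash
python3 d.py .610 0 .340 0
python3 - <<'E'
from h import *
# rod axis from silhouette in scene + top + wrist: look at scene and wrist crops
p=tcp()[0]; g=grab_frame("scene"); w=grab_frame("wrist"); t=grab_frame("top")
for n,f in(("s",g),("w",w),("t",t)): print(n,proj(f,[p+[0,0,.019],p-[0,0,.13]]).round(1).tolist())
c=proj(g,p-[0,0,.06])[0].astype(int); a=g["frame"][c[1]-60:c[1]+60,c[0]-50:c[0]+50,::-1]; print(c)
b=w["frame"][180:330,250:420,::-1]
cv2.imwrite("pics/w5.png",np.hstack([cv2.resize(b,(420,480)),cv2.resize(a,(375,480))]))
E
```

```text
t 9.55 tcp [ 0.51   -0.248   0.3413] gap 0.104 F [ 0.   0.5 -1.9]
rot [-0.0072 -0.0003  0.0035] mm [-248.     1.1  100. ]
s [[270.0, 78.7], [273.4, 144.4]]
w [[322.3, 309.0], [321.7, 235.8]]
t [[465.1, 239.4], [448.6, 244.4]]
[271 114]
```

View pics/w5.png

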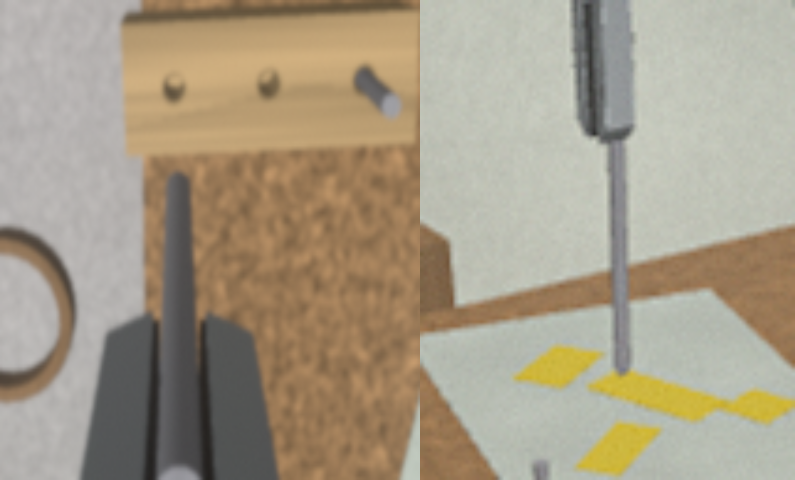

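Emit:
carry_out(deltas=[[-0.007, 0, 0.0035, -40, 0, 16, 0], [-0.007, 0, 0.0035, -85, 0, 34, 0], [-0.007, 0, 0.0035, -130, 0, 52, 0], [-0.007, 0, 0.0035, -175, 0, 70, 0], [-0.007, 0, 0.0035, -215, 0, 86, 0], [-0.007, 0, 0.0035, -240, 0, 96, 0], [-0.007, 0, 0.0035, -247, 4, 99, 0], [-0.007, 0, 0.0035, -247, 4, 99, 0], [-0.007, 0, 0.0035, -247, 4, 99, 0], [-0.007, 0, 0.0035, -247, 4, 99, 0], [-0.007, 0, 0.0035, -247, 4, 99, 0]])

```text
t: 10.8
eef_pos: [0.6089, -0.0023, 0.3365]
tcp_rot: [-1.209, 1.211, -1.21]
force: [1.1, 0.5, -1.5]
finger_gap: 0.099
```

```bash
python3 d.py .610 -.001 .340 0
python3 - <<'E'
from h import *
p=tcp()[0]; g=grab_frame("scene"); w=grab_frame("wrist")
print(proj(w,[p-[0,0,.1358],[p[0],p[1],.172]]).round(1).tolist(), proj(g,[p-[0,0,.1358],[p[0],p[1],.172]]).round(1).tolist())
c=proj(g,p-[0,0,.12])[0].astype(int); a=g["frame"][c[1]-50:c[1]+50,c[0]-40:c[0]+40,::-1]; print(c)
b=w["frame"][170:290,270:370,::-1]
cv2.imwrite("pics/w6.png",np.hstack([cv2.resize(b,(500,600)),cv2.resize(a,(300,375)) if 0 else cv2.copyMakeBorder(cv2.resize(a,(300,375)),0,225,0,0,cv2.BORDER_CONSTANT)]))
E
```

```text
t 10.8 tcp [ 0.6089 -0.0023  0.3365] gap 0.099 F [ 1.1  0.5 -1.5]
rot [ 0.0008 -0.002  -0.0002] mm [-1.3 -3.5  1.1]
[[322.2, 233.5], [322.2, 226.5]] [[295.6, 202.5], [296.0, 215.6]]
[295 195]
```

View pics/w6.png

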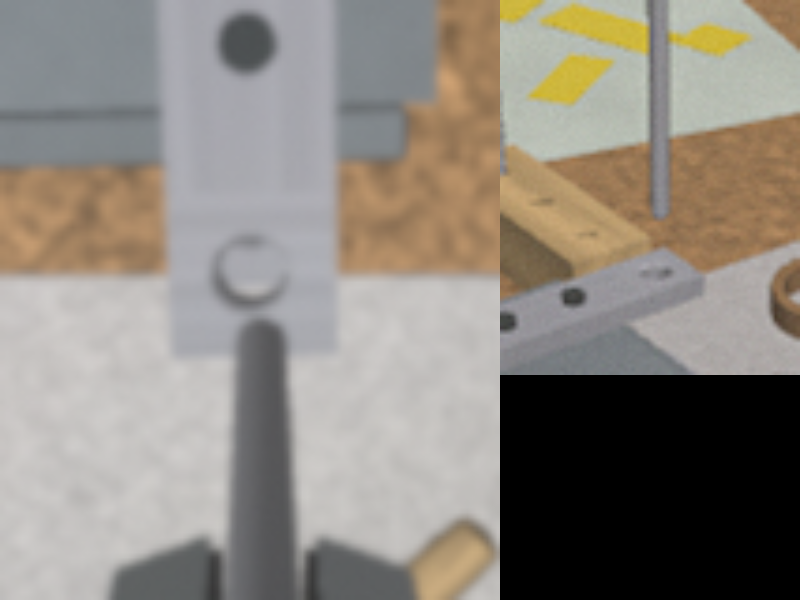

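Run:
```python
from h import *
p=tcp()[0]; g=grab_frame("scene"); w=grab_frame("wrist")
q=np.array([p[0],p[1],.172]); foot=p-[0,0,.1358]
for f,ft,eye in((w,[321.6,236],[319.8,223.7]),(g,[297.4,201.5],[296.6,217])):
    drop=np.array(ft)-proj(f,foot)[0]+proj(f,q)[0]   # image of the drop point
    J=np.array([proj(f,q+[.001,0,0])[0]-proj(f,q)[0],proj(f,q+[0,.001,0])[0]-proj(f,q)[0]]).T
    print("foot off",np.linalg.solve(J,np.array(ft)-proj(f,foot)[0]).round(2),"move xy mm",np.linalg.solve(J,np.array(eye)-drop).round(2), J.round(2).tolist())
```

```text
foot off [-2.66  0.63] move xy mm [5.78 1.89] [[-0.0, -0.94], [-0.92, 0.0]]
foot off [-4.89 -1.65] move xy mm [6.69 6.2 ] [[-0.44, 0.28], [0.15, 0.21]]
```

Emit:
carry_out(deltas=[[0, 0, 0, -2, 5, 6, 0], [0, 0, 0, -2, 15, 6, 0], [0, 0, 0, -2, 20, 6, 0], [0, 0, 0, -2, 20, 6, 0], [0, 0, 0, -2, 20, 6, 0], [0, 0, 0, -2, 20, 6, 0]])

```text
t: 11.6
eef_pos: [0.6152, 0.001, 0.3166]
tcp_rot: [-1.209, 1.21, -1.209]
force: [0.4, 0.3, -0.7]
finger_gap: 0.097
```

```bash
python3 d.py .6149 -.0003 .3165 0
python3 - <<'E'
from h import *
p=tcp()[0]; g=grab_frame("scene"); w=grab_frame("wrist")
print(proj(w,[p-[0,0,.1358],[p[0],p[1],.172]]).round(1).tolist())
c=proj(g,p-[0,0,.13])[0].astype(int); a=g["frame"][c[1]-30:c[1]+30,c[0]-24:c[0]+24,::-1]; print(c)
b=w["frame"][195:265,290:350,::-1]
cv2.imwrite("pics/w7.png",np.hstack([cv2.resize(b,(480,560),interpolation=cv2.INTER_CUBIC),cv2.copyMakeBorder(cv2.resize(a,(320,400)),0,160,0,0,cv2.BORDER_CONSTANT)]))
E
```

```text
t 11.6 tcp [0.6152 0.001  0.3166] gap 0.097 F [ 0.4  0.3 -0.7]
rot [ 0.0006 -0.0003 -0.0006] mm [ 1.3  0.1 -0.3]
[[322.0, 233.5], [322.0, 231.3]]
[293 210]
```

View pics/w7.png

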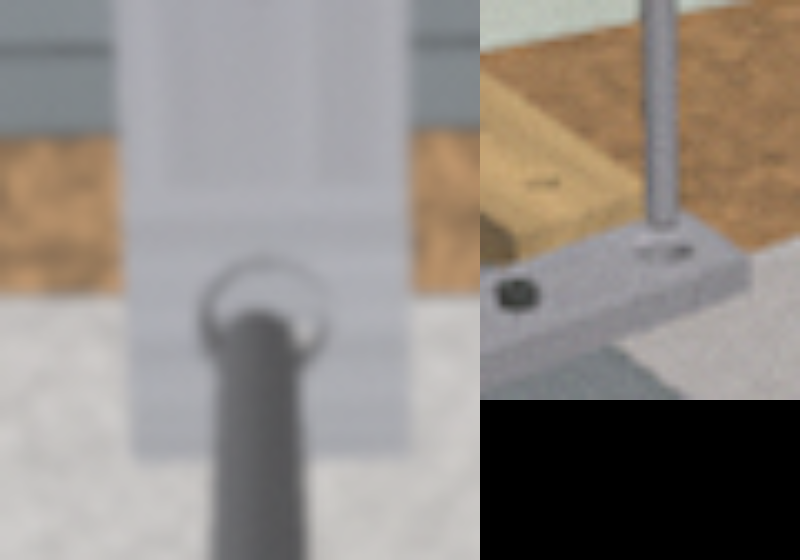

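Emit:
carry_out(deltas=[[0, 0, 0, 1, 0, 0, 0], [0, 0, 0, 1, 3, 0, 0], [0, 0, 0, 1, 6, 0, 0], [0, 0, 0, 1, 9, 0, 0], [0, 0, 0, 1, 12, 0, 0], [0, 0, 0, 1, 15, 0, 0], [0, 0, 0, 1, 18, 0, 0], [0, 0, 0, 1, 18, 0, 0]])

```text
t: 12.5
eef_pos: [0.6148, 0.0, 0.2978]
tcp_rot: [-1.21, 1.211, -1.208]
force: [-0.4, -0.1, -1.0]
finger_gap: 0.101
```

Emit:
carry_out(deltas=[[0, 0, 0, 0, 6, 0, 0], [0, 0, 0, 0, 12, 0, 0], [0, 0, 0, 0, 18, 0, 0], [0, 0, 0, 0, 24, 0, 0], [0, 0, 0, 0, 30, 0, 0], [0, 0, 0, 0, 36, 0, 0], [0, 0, 0, 0, 42, 0, 0], [0, 0, 0, 0, 42, 0, 0]])

```text
t: 13.3
eef_pos: [0.6146, -0.0, 0.2554]
tcp_rot: [-1.21, 1.211, -1.208]
force: [0.8, -0.6, -1.5]
finger_gap: 0.099
```

Emit:
carry_out(deltas=[[0, 0, 0, 0, 4, 0, 0], [0, 0, 0, 0, 8, 0, 0], [0, 0, 0, 0, 11, 0, 0], [0, 0, 0, 0, 14, 0, 0], [0, 0, 0, 0, 17, 0, 0], [0, 0, 0, 0, 17, 0, 0]])

```text
t: 13.9
eef_pos: [0.6148, 0.0, 0.2389]
tcp_rot: [-1.21, 1.211, -1.208]
force: [-0.9, -0.1, -1.6]
finger_gap: 0.097
```

Emit:
carry_out(deltas=[[0, 0, 0, 0, 3, 0, 0], [0, 0, 0, 0, 6, 0, 0], [0, 0, 0, 0, 9, 0, 0], [0, 0, 0, 0, 12, 0, 0], [0, 0, 0, 0, 16, 0, 0], [0, 0, 0, 0, 20, 0, 0], [0, 0, 0, 0, 24, 0, 0], [0, 0, 0, 0, 27, 0, 0], [0, 0, 0, 0, 27, 0, 0], [0, 0, 0, 0, 27, 0, 0]])

```text
t: 14.9
eef_pos: [0.615, 0.0001, 0.2124]
tcp_rot: [-1.209, 1.21, -1.209]
force: [0.9, 0.4, -1.2]
finger_gap: 0.104
```

```bash
python3 d.py .6148 0 .2118 0
python3 - <<'E'
from h import *
w=grab_frame("wrist"); t=grab_frame("top"); p=tcp()[0]
# rod top above the finger tips / door and lug in the wrist view; top view of the rest
b=w["frame"][100:330,180:460,::-1]; a=t["frame"][150:360,200:500,::-1]
cv2.imwrite("pics/w8.png",np.vstack([cv2.resize(b,(400,329)),cv2.resize(a,(400,280))][:2])[:600])
E
```

```text
t 14.9 tcp [6.150e-01 1.000e-04 2.124e-01] gap 0.104 F [ 0.9  0.4 -1.2]
rot [ 0.001  -0.0003 -0.0006] mm [ 0.1  0.6 -0.2]
```

View pics/w8.png

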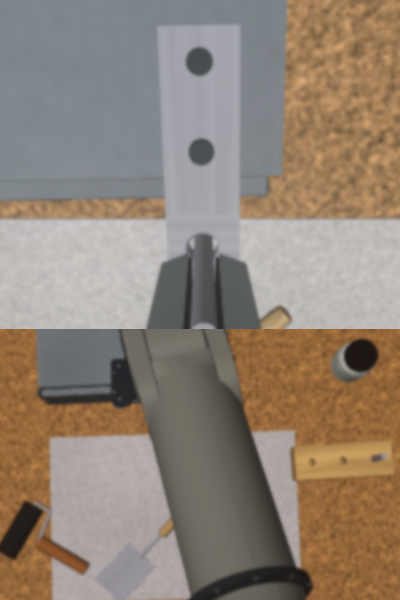

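```bash
python3 -c "
from rig import job; print(job.hand_in())"
```

```text
the job is handed in; nothing more can be done
None
```

I pushed the cabinet door shut, took the long rod from the stand and threaded it through both eyes. I handed in at about 15 s of the 64 s, with the arm still gripping the rod.

**Last checks**
- **Rod depth:** the foot should be at about 77 mm height, roughly 19 mm below the lower eye. That comes from the tool height and how the rod was gripped. The rod's top sat at the same place in the wrist view before and after threading, so it did not slip.
- **Lower eye:** I did not see the foot come out below it. The only evidence is that the force stayed under 2 N all the way past the lug.
- **Rest of the scene:** the last views show the rod through the upper eye, the door flush, and the short rod still in the stand. I saw nothing else disturbed, but in the last top view the arm hid the tape.

**Checks that disagreed**
- **Door push:** it ended against a hard stop with a net force of about 58 N at the fingers, more than the catch needed, so I backed off at once. I expected contact only on the finger sides. An upward force of about 35 N at that moment was not explained.
- **Camera estimates:** the scene camera differed from the wrist camera by a few millimetres. I used the wrist camera for the final alignment.

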